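# Make up the stool and sputum kits from the packed stock crate

### The arm

A 6-joint arm with a two-finger parallel gripper is mounted at the origin on a cart in front of the work surface, level with it; the furniture and walls round the work are solid. World frame = base frame: x ahead of the robot, y to its left, z up, the work surface at z = 0. Lengths are in m, angles in degrees, forces in N, time in s.
With the tool pointing down it reaches from about 0.4 to 0.825 m from the base axis. Payload 7 kg.
Tool frame: the origin (TCP) lies between the finger pads; the fingertips stand 22 mm ahead of it and the grasp point (between the pads) lies 3 mm ahead of it; z points along the fingers, y is the line along which they close (so a half turn about z gives the same grasp; the last joint's range is limited). The gripper opens to 88 mm and grips with 3 to 60 N. Pads are 19 mm wide; open, the fingers measure 130 mm over their backs; the gripper's body (78 mm by 193 mm) begins 47 mm behind the grasp point.
Start: joints at [-56.889, 20.546, 0.682, 0, -70.136, -16.507], TCP at [0.193, -0.647, 0.249] pointing down, gripper open.
Joint ranges: [-176.03, 176.03], [-82.01, 121.73], [-58.28, 71.71], [-173.87, 95.51], [-174.79, -0.11], [-173.66, 173.66]. Speed limits (degrees/s): [136.94, 136.94, 172.46, 180, 180, 180].

### API

Orientations are given as [roll, pitch, yaw] about the fixed x, y, z axes, in that order (R = Rz(yaw) Ry(pitch) Rx(roll)).
In Python, from plant import ctrl gives the robot as it stands.
- The arm moves only by the tool apply_moves, never from a script. Its argument "targets" is a list of rows, each an object with "travel": the shift along the tool's x, y, z in mm, a list of three; "roll": the turn about the tool's z in degrees; "jaw": the finger opening in mm, from 0 to 87.6. In form: [{"travel": [tx, ty, tz], "roll": roll, "jaw": jaw}, ...]. A call has 1 to 10 rows; each row shifts and turns the commanded pose from where the row before left it, along the tool's axes as they then stand; what a row does not reach is not made up. A row lasts 1/10 s, in which the tool goes at most 50 mm and 8.59 degrees, less where a joint would pass 70% of its speed; a pose out of reach is approached as far as the arm can. A call with a gripper value outside its range is refused whole. The fingers move at their own pace and stop on an object; the grip force is fixed at half the most. Time passes only in rows, so rows that do not move let the fingers close. It gives the time, the measured TCP pose, the force, the opening and the grip force at its end, in the units of the state.
- ctrl.get_obs(): the state, without advancing time (a new reading comes with each control period).
- ctrl.snapshot(name): name is "scene" or "side" or "wrist"; returns the picture (480x640x3 uint8, red, green, blue); there is no depth.
- ctrl.calibration(name): a dict with "K" (3x3 intrinsics, pixels), "extrinsics" (4x4, takes a point from camera to world coordinates); the wrist camera has in their place "hand_eye" (4x4, takes a point from camera to tool coordinates, whose origin is the TCP and whose axes are the flange's). Camera axes: x right, y down, z forward; pixel columns grow to the right and rows downward; lengths in m; the calibration is good to about 2 mm. A picture is of the moment at which its call begins: read the wrist's pose just before it. calibration takes no time and is no camera call.
- ctrl.close_job(): hands the job in; it is judged then, once.
The state is a dict: "clock": time; "joint_pos": joint angles; "qvel": joint speeds; "tau": joint torques, N m; "tool_pos": TCP position; "orientation": TCP orientation; "force": force on the tool from outside, world axes, zero at the start; "moment": the same for the moment, N m; "opening": finger opening in m; "gripper_force": force on a finger pad.
Only numpy, scipy, OpenCV 4.12 (cv2) and the standard library are available. Lean on these libraries where they do the work, as an engineer would, in place of code of your own. Each camera call takes 0.05 s, during which the arm holds its last target. There are 200 camera calls.

### The job

Make up the two sample kits for the health post: the yellow tray (sputum) gets the red-lidded cup, the red stain bottle with the black dropper and the small oil bottle; the green tray (stool), which already has its coverslips, gets the blue-lidded cup and the brown iodine bottle. Cups go in the wide compartments and each bottle has a narrow compartment to itself, everything standing upright on the tray floor, the glass bottles set down gently and never tipped over. The crate is packed tight, so draw the brown bottle out of its middle first to make room for the fingers, and leave the white-lidded cup standing in the crate.

Things in the scene. Friction and masses are not known exactly. Their poses are not given: they have to be found in the camera images.
- tray_yellow: Low yellow plastic kit tray (sputum), fixed, 72 (x) x 194 (y) x 24 mm. Origin: centre of underside; y along its length. Floor and walls 3 mm thick; two cross walls 21 mm high make 3 compartments, all 66 mm in x, centred at x=0: wide one (66 mm in y) centred at y=+0.061, narrow ones (58 mm) at y=-0.004 and y=-0.065. Empty at the start.
- tray_green: Low green plastic kit tray (stool), fixed, 72 (x) x 194 (y) x 24 mm. Origin: centre of underside; y along its length. Floor and walls 3 mm thick; two cross walls 21 mm high make 3 compartments, all 66 mm in x, centred at x=0: wide one (66 mm in y) centred at y=+0.061, narrow ones (58 mm) at y=-0.004 and y=-0.065. A fixed coverslip box (29 x 29 x 15 mm) fills the one at y=-0.065.
- crate: Grey open stock crate, fixed, 145 mm square, 35 mm high (lip 3 mm wider), walls and floor 4 mm. Origin: centre of underside. Iodine bottle in the middle; three cups and red stain on its four sides; unlisted spare pots with purple lids (31 mm wide, 57 high) in the corners. Once the iodine is out, grip the others on the line through its place: one finger in that gap, one outside over the low wall.
- stain_iodine: Brown glass iodine bottle with red-brown rubber dropper, 129 mm high; round body 42 mm across up to 90 mm, collar 27 mm across to 100 mm, dropper 17 mm across above. Origin: centre of underside, z up. At the start it stands in the crate in the middle, touched on all sides by things up to 58 mm high (red stain 106 mm).
- stain_red: Small clear glass bottle of red stain, red label, black rubber dropper, 106 mm high; round body 31 mm across up to 69 mm, collar 20 mm across to 76 mm, dropper 12 mm across above. Origin: centre of underside, z up. At the start it stands in the crate at the middle of its -x side, 37 mm from the iodine bottle's axis.
- cup_red: Clear plastic specimen cup with a red screw lid, 58 mm high; body 42 mm across, lid 46 mm across from 46 to 58 mm height. Origin: centre of underside, z up. At the start it stands in the crate at the middle of its +x, +y or -y side, 44 mm from the iodine bottle's axis.
- cup_blue: Clear plastic specimen cup with a blue screw lid, 58 mm high; body 42 mm across, lid 46 mm across from 46 to 58 mm height. Origin: centre of underside, z up. At the start it stands in the crate at the middle of its +x, +y or -y side, 44 mm from the iodine bottle's axis.
- cup_white: Clear plastic specimen cup with a white screw lid, 58 mm high; body 42 mm across, lid 46 mm across from 46 to 58 mm height. Empty; belongs to neither kit. Origin: centre of underside, z up. At the start it stands in the crate at the middle of its +x, +y or -y side, 44 mm from the iodine bottle's axis.
- oil_bottle: Small bottle of immersion oil, light brown, green and white label, black screw cap, 59 mm high; round body 26 mm across up to 50 mm, cap 16 mm across above. Origin: centre of underside, z up. At the start it stands alone on the desk behind the trays, between the printer and the microscope, whose eyepieces reach out to about x=0.45, y=-0.25 from 0.3 m up.
Mind the look-alikes: they are no part of the job. What is meant by the oil_bottle is not turquoise, and is the smaller of those in its own colour.

How it is judged (in metres and radians):
On the way:
1. the brown iodine bottle has been drawn out of the middle of the crate while the two cups are still in it (z of stain_iodine in the frame of crate above 0.05 m and distance of each of cup_red, cup_blue from where it was at the start of the episode below 0.05 m), for 0.1 s.
At the end, for the whole second after the job is handed in: Each kit thing stands in its compartment as the goal says (red stain and oil either way round): its middle inside it, underside within 5 mm of the floor, upright within 0.15 rad, at rest. The white-lidded cup stands upright (0.15 rad) on the crate floor (x of cup_red in the frame of tray_yellow between -0.033 and 0.033 m and y of cup_red in the frame of tray_yellow between 0.028 and 0.094 m and z of cup_red in the frame of tray_yellow between -0.002 and 0.008 m and angle between each of cup_red, cup_blue, stain_iodine, stain_red, oil_bottle, cup_white's own z axis and vertical below 0.15 rad and linear speed of each of cup_red, cup_blue, stain_iodine, stain_red, oil_bottle below 0.02 m/s and x of cup_blue in the frame of tray_green between -0.033 and 0.033 m and y of cup_blue in the frame of tray_green between 0.028 and 0.094 m and z of cup_blue in the frame of tray_green between -0.002 and 0.008 m and x of stain_iodine in the frame of tray_green between -0.033 and 0.033 m and y of stain_iodine in the frame of tray_green between -0.033 and 0.025 m and z of stain_iodine in the frame of tray_green between -0.002 and 0.008 m and z of stain_red in the frame of tray_yellow between -0.002 and 0.008 m and z of oil_bottle in the frame of tray_yellow between -0.002 and 0.008 m and ((x of stain_red in the frame of tray_yellow between -0.033 and 0.033 m and y of stain_red in the frame of tray_yellow between -0.094 and -0.036 m and x of oil_bottle in the frame of tray_yellow between -0.033 and 0.033 m and y of oil_bottle in the frame of tray_yellow between -0.033 and 0.025 m) or (x of stain_red in the frame of tray_yellow between -0.033 and 0.033 m and y of stain_red in the frame of tray_yellow between -0.033 and 0.025 m and x of oil_bottle in the frame of tray_yellow between -0.033 and 0.033 m and y of oil_bottle in the frame of tray_yellow between -0.094 and -0.036 m)) and x of cup_white in the frame of crate between -0.0685 and 0.0685 m and y of cup_white in the frame of crate between -0.0685 and 0.0685 m and z of cup_white in the frame of crate below 0.012 m); the robot touches nothing.
It fails at once if the white-lidded cup is lifted out of the crate or knocked over (z of cup_white in the frame of crate above 0.05 m or angle between cup_white's own z axis and vertical above 0.7 rad).
It fails at once if one of the three glass bottles is knocked or laid over (tilted more than 45 degrees) (angle between any of stain_iodine, stain_red, oil_bottle's own z axis and vertical above 0.8 rad).
It fails at once if one of the three glass bottles is banged down on a tray (contact force over 30 N) (contact force between any of stain_iodine, stain_red, oil_bottle and tray_green above 30 N or contact force between any of stain_iodine, stain_red, oil_bottle and tray_yellow above 30 N).
It also fails if it takes over 120 s, if anything falls off the work surface, if the arm or the gripper's body presses on something with over 40 N, if the wrist force passes 120 N, or if a joint passes its speed limit or range.

## Working session

There is one attempt and no reset: what is moved stays moved. The work goes in short steps, Python scripts to look and compute and a tool call to move; the robot and the scene stay as the last step left them, time stands still between calls to the robot, and variables do not carry over. Pictures are saved under pics/ and viewed, at most 14 in all, crops included, and the job is handed in when it is done.

Besides the shell and the picture viewer there is one more tool, called after ">>>" as a command line: name --argument value ..., lists and objects as JSON in quotes. apply_moves: Moves the arm, as the interface text tells. Its arguments: {"type":"object","properties":{"targets":{"type":"array","items":{"type":"object","properties":{"travel":{"type":"array","items":{"type":"number"}},"roll":{"type":"number"},"jaw":{"type":"number"}}}}},"required":["targets"]}

```bash
ls; mkdir -p pics; python3 - <<'E'
from plant import ctrl
import cv2,numpy as np
np.set_printoptions(precision=4,suppress=True)
for n in("scene","side"):
    cv2.imwrite(f"pics/{n}0.png",ctrl.snapshot(n)[:,:,::-1]); c=ctrl.calibration(n); print(n,c["K"],c["extrinsics"])
print(ctrl.calibration("wrist"))
o=ctrl.get_obs();print(o)
E
```

```text
pics
scene [[542.5252   0.     315.932 ]
 [  0.     542.5252 232.9978]
 [  0.       0.       1.    ]] [[-0.8489 -0.2943  0.4391  0.2434]
 [-0.5286  0.4851 -0.6967  0.613 ]
 [-0.008  -0.8235 -0.5673  0.5257]
 [ 0.      0.      0.      1.    ]]
side [[527.7764   0.     321.7778]
 [  0.     527.7764 244.929 ]
 [  0.       0.       1.    ]] [[-0.9985 -0.0205  0.0502  0.5546]
 [-0.0506  0.685  -0.7268  0.8529]
 [-0.0195 -0.7282 -0.685   0.794 ]
 [ 0.      0.      0.      1.    ]]
{'K': array([[344.0028,   0.    , 321.0532],
       [  0.    , 344.0028, 234.0933],
       [  0.    ,   0.    ,   1.    ]]), 'hand_eye': array([[ 0.0003, -0.9693, -0.2459,  0.0662],
       [ 1.    ,  0.0002,  0.0006, -0.0003],
       [-0.0005, -0.2459,  0.9693, -0.1368],
       [ 0.    ,  0.    ,  0.    ,  1.    ]])}
{'clock': 0.1, 'joint_pos': array([-56.8892,  20.5894,   0.6387,  -0.0158, -70.1365, -16.5076]), 'qvel': array([ 0.0559, -0.0534,  0.1812,  0.1265, -0.0293,  0.0138]), 'tau': array([ -0.001 , -58.4166,  29.3754,   7.0156,   0.0102,  -0.0001]), 'tool_pos': array([ 0.1927, -0.6465,  0.2477]), 'orientation': array([ 179.9121,   -0.0106, -163.4021]), 'force': array([ 0.4983,  0.7615, -0.3486]), 'moment': array([-0.0484,  0.0098, -0.0025]), 'gripper_force': 0.0, 'opening': 0.0879093664259613}
```

View pics/scene0.png

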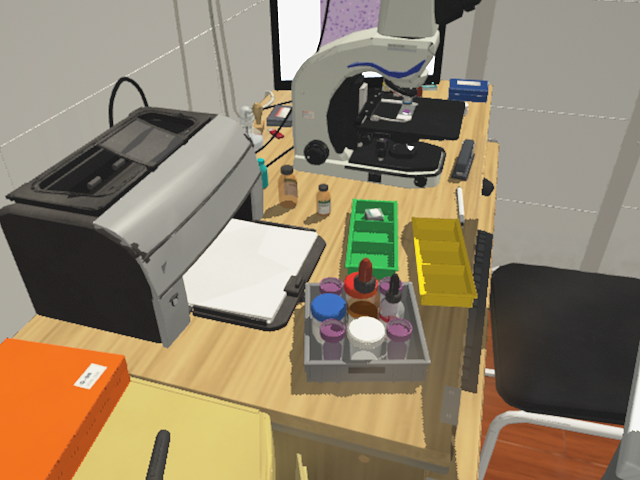

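View pics/side0.png

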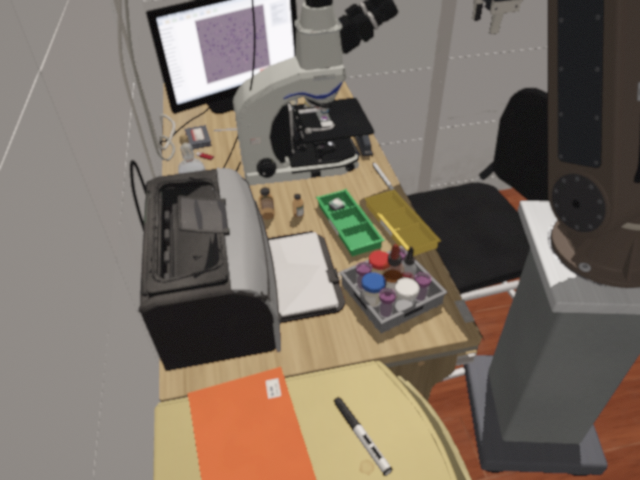

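The scene shows the crate with the white lid at (367,332), blue (328,307), red (362,285), red stain at (395,290) and iodine in the middle with its red-brown dropper at (366,270). The green tray is at (373,238) and the yellow one at (443,260).

Candidates for the oil bottle: the small brown one at (323,198), the larger brown one at (288,185) and the turquoise one at (262,172). By the description I choose (323,198).

```bash
cat > h.py <<'E'
from plant import ctrl
import cv2,numpy as np
from scipy.spatial.transform import Rotation as R
np.set_printoptions(precision=4,suppress=True)
def tool(o):
    T=np.eye(4);T[:3,:3]=R.from_euler('xyz',o["orientation"],degrees=True).as_matrix();T[:3,3]=o["tool_pos"];return T
def cam(n,o=None):
    c=ctrl.calibration(n); return c["K"],(tool(o)@c["hand_eye"] if n=="wrist" else c["extrinsics"])
def ray(n,p,z,o=None):
    K,T=cam(n,o); d=T[:3,:3]@np.linalg.solve(K,[p[0],p[1],1]); c=T[:3,3]; return c+d*(z-c[2])/d[2]
def proj(n,X,o=None):
    K,T=cam(n,o); q=K@(np.linalg.inv(T)@np.append(X,1))[:3]; return q[:2]/q[2]
def tri(obs):
    A=np.zeros((3,3));b=np.zeros(3)
    for n,p,o in obs:
        K,T=cam(n,o);d=T[:3,:3]@np.linalg.solve(K,[p[0],p[1],1]);d/=np.linalg.norm(d);M=np.eye(3)-np.outer(d,d);A+=M;b+=M@T[:3,3]
    return np.linalg.solve(A,b)
def blobs(im,lo,hi,amin=60):
    m=cv2.inRange(cv2.cvtColor(im,cv2.COLOR_RGB2HSV),np.array(lo),np.array(hi))
    n,l,s,c=cv2.connectedComponentsWithStats(m)
    return [(c[i].round(1),s[i]) for i in range(1,n) if s[i][4]>amin]
def snap(name,f):
    o=ctrl.get_obs(); im=ctrl.snapshot(name); cv2.imwrite(f"pics/{f}.png",im[:,:,::-1]); return o,im
E
python3 - <<'E'
from h import *
im=cv2.imread("pics/scene0.png")
a=cv2.resize(im[140:240,230:350],None,fx=4,fy=4,interpolation=2)
b=cv2.resize(im[190:390,290:490],None,fx=2.4,fy=2.4,interpolation=2)
cv2.imwrite("pics/crop1.png",np.hstack([a[:400,:320],b[:400,:480]]) if 0 else a)
cv2.imwrite("pics/crop2.png",cv2.resize(im[190:390,290:490],None,fx=3,fy=3,interpolation=2))
for nm,p,z in [("white",(367,330),.062),("blue",(328,305),.062),("red",(362,283),.062),("oil base",(324,213),0),("big base",(288,205),0),("green nr",(395,276),.024),("green nl",(347,272),.024),("green fl",(353,200),.024),("green fr",(397,201),.024),("yel nr",(474,300),.024),("yel nl",(423,303),.024),("yel fl",(412,219),.024),("yel fr",(462,219),.024),("cr nl",(304,367),.035),("cr nr",(430,365),.035),("cr fr",(413,283),.035)]:
    print(nm,ray("scene",p,z)[:2])
E
```

```text
white [0.4421 0.1854]
blue [0.5046 0.1718]
red [0.4882 0.1112]
oil base [ 0.6715 -0.0941]
big base [ 0.7426 -0.0832]
green nr [0.4746 0.031 ]
green nl [0.5389 0.0593]
green fl [ 0.63   -0.1256]
green fr [ 0.5615 -0.163 ]
yel nr [0.3596 0.0221]
yel nl [0.417  0.0643]
yel fl [ 0.515  -0.1226]
yel fr [ 0.443  -0.1662]
cr nl [0.4886 0.2531]
cr nr [0.364  0.1731]
cr fr [0.4414 0.0448]
```

View pics/crop1.png

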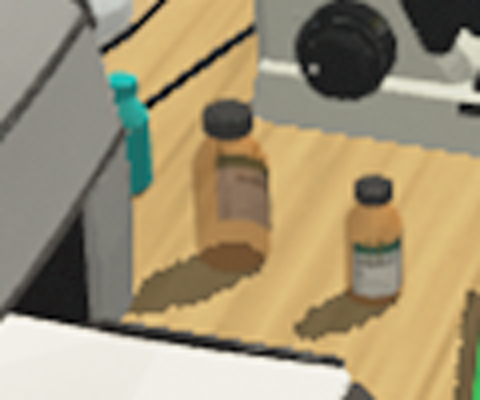

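The crop confirms it: the oil bottle with the green and white label is the small one, at crop (375,240), which is scene (323,198). Next I swing in, staying clear of the eyepieces, for a wrist view.

```bash
cat >> h.py <<'E'
def plan(wps,jaw=87,start=None,vmax=48):
    """world waypoints (x,y,z mm, yaw deg[, max mm per row]) -> tool rows"""
    o=ctrl.get_obs(); e=o["orientation"]
    p=np.r_[o["tool_pos"]*1000,e[2]] if start is None else np.array(start,float)
    rows=[]
    for w in wps:
        v=w[4] if len(w)>4 else vmax; w=np.array(w[:4],float); dy=(w[3]-p[3]+180)%360-180; w[3]=p[3]+dy
        n=max(1,int(np.ceil(max(np.linalg.norm(w[:3]-p[:3])/v,abs(dy)/8.5))))
        q0=p.copy()
        for i in range(n):
            q=q0+(w-q0)*(i+1)/n; y=np.radians(p[3]); d=q-p
            t=np.array([d[0]*np.cos(y)+d[1]*np.sin(y),d[0]*np.sin(y)-d[1]*np.cos(y),-d[2]]).round(0); r=round(-d[3],1)
            p=p+np.r_[t[0]*np.cos(y)+t[1]*np.sin(y),t[0]*np.sin(y)-t[1]*np.cos(y),-t[2],-r]
            rows.append([*t.astype(int).tolist(),r])
        print("wp",w.round(0),"rows",len(rows))
    for k in range(0,len(rows),10): print(rows[k:k+10])
def st():
    o=ctrl.get_obs();print(round(o["clock"],1),o["tool_pos"]*1000,o["orientation"],"F",o["force"],o["opening"]*1000,o["gripper_force"])
E
python3 - <<'E'
from h import *
c=lambda a,r,z:(r*np.cos(np.radians(a)),r*np.sin(np.radians(a)),z,a+180)
plan([c(-73.4,425,250)]+[c(a,425,250) for a in range(-67,6,7)]+[(480,40,320,-160)])
E
```

```text
wp [ 121. -407.  250. -253.] rows 11
wp [ 166. -391.  250. -247.] rows 12
wp [ 213. -368.  250. -240.] rows 14
wp [ 256. -339.  250. -233.] rows 16
wp [ 295. -306.  250. -226.] rows 18
wp [ 330. -267.  250. -219.] rows 20
wp [ 360. -225.  250. -212.] rows 22
wp [ 385. -180.  250. -205.] rows 24
wp [ 404. -131.  250. -198.] rows 26
wp [ 417.  -81.  250. -191.] rows 28
wp [ 424.  -30.  250. -184.] rows 30
wp [ 424.   22.  250. -177.] rows 32
wp [ 480.   40.  320. -160.] rows 35
[[0, 23, 0, np.float64(8.2)], [3, 22, 0, np.float64(8.2)], [7, 22, -1, np.float64(8.1)], [9, 21, 0, np.float64(8.2)], [12, 19, 0, np.float64(8.2)], [15, 17, 0, np.float64(8.2)], [17, 15, 0, np.float64(8.2)], [19, 12, -1, np.float64(8.2)], [21, 9, 0, np.float64(8.1)], [22, 7, 0, np.float64(8.2)]]
[[22, 3, 0, np.float64(8.2)], [3, 47, 0, np.float64(-6.4)], [1, 26, 0, np.float64(-3.5)], [0, 26, 0, np.float64(-3.5)], [2, 26, 0, np.float64(-3.5)], [0, 26, 0, np.float64(-3.5)], [1, 26, 0, np.float64(-3.5)], [0, 26, 0, np.float64(-3.5)], [2, 26, 0, np.float64(-3.5)], [0, 26, 0, np.float64(-3.5)]]
[[2, 26, 0, np.float64(-3.5)], [0, 26, 0, np.float64(-3.5)], [1, 26, 0, np.float64(-3.5)], [0, 25, 0, np.float64(-3.5)], [2, 26, 0, np.float64(-3.5)], [0, 26, 0, np.float64(-3.5)], [1, 26, 0, np.float64(-3.5)], [0, 26, 0, np.float64(-3.5)], [2, 26, 0, np.float64(-3.5)], [0, 26, 0, np.float64(-3.5)]]
[[2, 26, 0, np.float64(-3.5)], [0, 26, 0, np.float64(-3.5)], [-19, 5, -23, np.float64(-5.7)], [-19, 3, -24, np.float64(-5.6)], [-20, 1, -23, np.float64(-5.7)]]
```

>>> apply_moves --targets '[{"travel":[0,23,0],"roll":8.2,"jaw":87},{"travel":[3,22,0],"roll":8.2,"jaw":87},{"travel":[7,22,0],"roll":8.2,"jaw":87},{"travel":[9,21,0],"roll":8.2,"jaw":87},{"travel":[12,19,0],"roll":8.2,"jaw":87},{"travel":[15,17,0],"roll":8.2,"jaw":87},{"travel":[17,15,0],"roll":8.2,"jaw":87},{"travel":[19,12,0],"roll":8.2,"jaw":87},{"travel":[21,9,0],"roll":8.2,"jaw":87},{"travel":[22,7,0],"roll":8.2,"jaw":87}]'

```text
clock: 1.1
tool_pos: [0.1278, -0.4278, 0.2482]
orientation: [-180.0, -0.0, 114.3]
force: [-0.6, -0.3, -0.4]
opening: 0.0868
gripper_force: 0.0
```

>>> apply_moves --targets '[{"travel":[22,3,0],"roll":8.2,"jaw":87},{"travel":[3,47,0],"roll":-6.4,"jaw":87},{"travel":[1,26,0],"roll":-3.5,"jaw":87},{"travel":[0,26,0],"roll":-3.5,"jaw":87},{"travel":[2,26,0],"roll":-3.5,"jaw":87},{"travel":[0,26,0],"roll":-3.5,"jaw":87},{"travel":[1,26,0],"roll":-3.5,"jaw":87},{"travel":[0,26,0],"roll":-3.5,"jaw":87},{"travel":[2,26,0],"roll":-3.5,"jaw":87},{"travel":[0,26,0],"roll":-3.5,"jaw":87}]'

```text
clock: 2.1
tool_pos: [0.3318, -0.2673, 0.2484]
orientation: [180.0, -0.0, 140.9]
force: [0.5, -0.2, 0.3]
opening: 0.0871
gripper_force: 0.0
```

>>> apply_moves --targets '[{"travel":[2,26,0],"roll":-3.5,"jaw":87},{"travel":[0,26,0],"roll":-3.5,"jaw":87},{"travel":[1,26,0],"roll":-3.5,"jaw":87},{"travel":[0,25,0],"roll":-3.5,"jaw":87},{"travel":[2,26,0],"roll":-3.5,"jaw":87},{"travel":[0,26,0],"roll":-3.5,"jaw":87},{"travel":[1,26,0],"roll":-3.5,"jaw":87},{"travel":[0,26,0],"roll":-3.5,"jaw":87},{"travel":[2,26,0],"roll":-3.5,"jaw":87},{"travel":[0,26,0],"roll":-3.5,"jaw":87}]'

```text
clock: 3.1
tool_pos: [0.4255, -0.0298, 0.2484]
orientation: [180.0, -0.0, 175.9]
force: [0.6, -1.0, -0.3]
opening: 0.0869
gripper_force: 0.0
```

>>> apply_moves --targets '[{"travel":[2,26,0],"roll":-3.5,"jaw":87},{"travel":[0,26,0],"roll":-3.5,"jaw":87},{"travel":[-19,5,-23],"roll":-5.7,"jaw":87},{"travel":[-19,3,-24],"roll":-5.6,"jaw":87},{"travel":[-20,1,-23],"roll":-5.7,"jaw":87},{"travel":[0,0,0],"roll":0,"jaw":87},{"travel":[0,0,0],"roll":0,"jaw":87}]'

```text
clock: 3.8
tool_pos: [0.482, 0.0388, 0.318]
orientation: [180.0, -0.0, -160.3]
force: [-0.8, 0.5, -1.0]
opening: 0.0871
gripper_force: 0.0
```

```bash
python3 - <<'E'
from h import *
o,im=snap("wrist","w1"); st()
E
```

```text
3.9 [481.3203  38.545  317.5431] [ 179.9738   -0.0945 -160.2876] F [ 0.3329 -0.1886  0.0836] 87.07983740977592 0.0
```

View pics/w1.png

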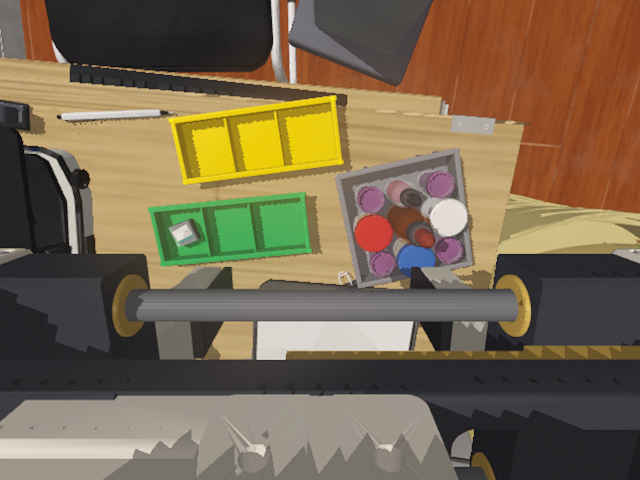

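The wrist view shows the yellow tray at (258,140), the green tray at (232,230) with coverslips at (185,233), and the crate at (405,218). The lids are red (374,233), white (448,217) and blue (417,262), the purple pots sit in the corners, the black stain dropper is at (410,197) and the iodine is at (407,222).

```bash
cat >> h.py <<'E'
def rect(n,im,o,lo,hi,z):
    m=cv2.inRange(cv2.cvtColor(im,cv2.COLOR_RGB2HSV),np.array(lo),np.array(hi)); m=cv2.morphologyEx(m,cv2.MORPH_CLOSE,np.ones((5,5)))
    c=max(cv2.findContours(m,0,2)[0],key=cv2.contourArea)
    P=np.array([ray(n,p[0],z,o)[:2] for p in cv2.convexHull(c)])*1000
    (x,y),(w,h),a=cv2.minAreaRect(P.astype(np.float32))
    return x,y,w,h,a
def lid(n,im,o,lo,hi,z,amin=150):
    m=cv2.inRange(cv2.cvtColor(im,cv2.COLOR_RGB2HSV),np.array(lo),np.array(hi)); out=[]
    for c in cv2.findContours(m,0,2)[0]:
        if cv2.contourArea(c)<amin: continue
        P=np.array([ray(n,p[0],z,o)[:2] for p in c])*1000
        (x,y),r=cv2.minEnclosingCircle(P.astype(np.float32)); out.append((c[:,0].mean(0).round(),np.round([x,y,2*r],1)))
    return out
E
python3 - <<'E'
from h import *
o=ctrl.get_obs(); im=cv2.imread("pics/w1.png")[:,:,::-1].copy()
print("Y",np.round(rect("wrist",im,o,(22,150,90),(33,255,255),.024),1))
print("G",np.round(rect("wrist",im,o,(50,120,60),(80,255,255),.024),1))
for n,lo,hi,z in (("red",(0,215,120),(4,255,255),.062),("blue",(100,150,80),(120,255,255),.062),("white",(0,0,200),(180,25,255),.062),("purple",(135,60,60),(165,255,255),.061)):
    print(n,lid("wrist",im,o,lo,hi,z))
# crate lip corners read by eye
for p in ((337,176),(458,151),(476,264),(361,287)): print("lip",ray("wrist",p,.035,o)[:2]*1000)
s=cv2.imread("pics/scene0.png")[:,:,::-1].copy()
for n,lo,hi,z in (("red",(0,200,120),(4,255,255),.062),("blue",(100,150,80),(120,255,255),.062),("white",(0,0,190),(180,30,255),.062),("purple",(135,60,60),(165,255,255),.061)):
    print("S",n,[x for x in lid("scene",s,None,lo,hi,z) if 290<x[0][0]<430 and x[0][1]>240])
q=cv2.imread("pics/side0.png")[:,:,::-1].copy()
print("oil: base",ray("scene",(325,213),0)*1000,"cap top",ray("scene",(323.5,186),.059)*1000,"side cap",ray("side",(297.5,196),.059)*1000)
for p in [(325,185),(440,187),(300,165)]: print("scope base",ray("scene",p,.0)*1000)
E
```

```text
Y [438.3 -59.   80.7 201.7  27.2]
G [555.4 -58.   78.9 199.8  25.4]
red []
blue [(array([415., 254.]), array([504.1, 168.8,  41.9]))]
white [(array([ 78., 452.]), array([ 921. , -166.5,  219.9])), (array([329., 345.]), array([638.4, 111.7, 203.8])), (array([181., 232.]), array([ 565.8, -105.2,   22.2])), (array([447., 217.]), array([443.9, 181.9,  43.9])), (array([ 61., 189.]), array([ 581.3, -246.3,  115.5])), (array([105., 114.]), array([ 462.8, -210.3,  105. ])), (array([274.,  39.]), array([326.8, -68. ,  56.2]))]
purple [(array([383., 265.]), array([521.9, 131.7,  33.7])), (array([447., 249.]), array([479.3, 199.7,  34.8])), (array([371., 200.]), array([455.3,  89.9,  31.3])), (array([440., 185.]), array([411.9, 157.2,  33.2]))]
lip [444.1711  45.7958]
lip [368.2614 170.6373]
lip [488.7837 253.0709]
lip [568.2296 125.3731]
S red []
S blue [(array([329., 307.]), array([503.2, 175.2,  51.5]))]
S white [(array([366., 330.]), array([443.5, 184.9,  44.1]))]
S purple [(array([401., 330.]), array([410.7, 163.6,  39.3])), (array([332., 327.]), array([478.4, 206.7,  39.8])), (array([330., 285.]), array([521.1, 138. ,  36.3]))]
oil: base [669.9281 -94.9995   0.    ] cap top [669.3405 -88.8265  59.    ] side cap [671.5206 -86.2893  59.    ]
scope base [ 722.7258 -182.4505    0.    ]
scope base [ 527.6006 -290.9861    0.    ]
scope base [ 811.1039 -227.8058    0.    ]
```

```bash
python3 - <<'E'
from h import *
o=ctrl.get_obs(); im=cv2.imread("pics/w1.png")
big=cv2.resize(im[80:300,130:500],None,fx=2,fy=2,interpolation=2)
def box(cx,cy,yaw,w,h,z,col):
    r=R.from_euler('z',yaw,degrees=True).as_matrix()
    P=[(proj("wrist",np.array([cx,cy,z*1e3])/1e3+r@[sx*w/2e3,sy*h/2e3,0],o)-[130,80])*2 for sx,sy in((-1,-1),(1,-1),(1,1),(-1,1))]
    cv2.polylines(big,[np.array(P).round().astype(np.int32)],True,col,1)
box(438.3,-59,27.2,72,194,.024,(255,0,0)); box(555.4,-58,25.4,72,194,.024,(0,0,255)); box(467,145,32,151,151,.035,(0,255,0))
cv2.imwrite("pics/ov.png",big)
E
```

```text
(no output)
```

View pics/ov.png

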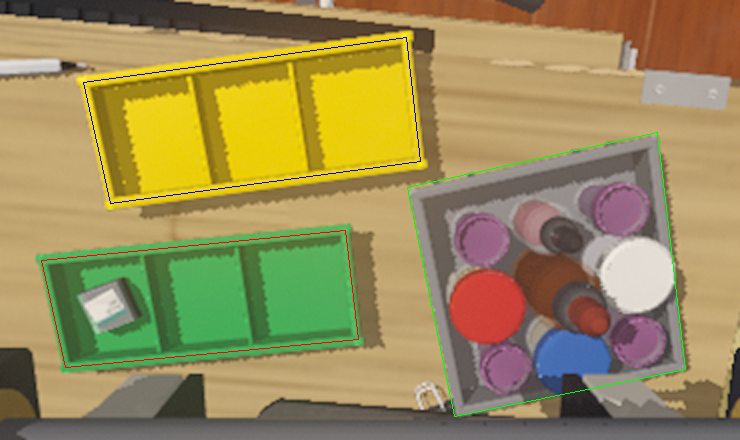

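The overlay fits: tray rims carry about 3 mm of lip and the crate outline matches. So yellow is (438,-59, 27.2°), green (555,-58, 25.4°) and crate (467,145, 32°). Before reaching for the oil I check clearances round it.

```bash
python3 - <<'E'
from h import *
for n,p in [("printer base r",(262,217)),("pr mid",(187,330)),("big cap top",(288,168)),("stage corner l",(355,125)),("stage r",(460,135)),("scope base l",(300,168)),("big base",(287,203))]:
    print(n,[ (z,(ray("scene",p,z)[:2]*1000).round().tolist()) for z in (0,.085,.12,.18)])
print("side big cap",ray("side",(265,191),.085)*1000, "side big base",ray("side",(267,218),.0)*1000,"oil base",ray("side",(298,217),0)*1000)
plan([(630,-30,240,-188),(670,-93,140,-188),(670,-93,46,-188,20)],jaw=60)
E
```

```text
printer base r [(0, [759.0, -25.0]), (0.085, [676.0, 78.0]), (0.12, [642.0, 120.0]), (0.18, [583.0, 193.0])]
pr mid [(0, [677.0, 256.0]), (0.085, [607.0, 314.0]), (0.12, [578.0, 337.0]), (0.18, [529.0, 378.0])]
big cap top [(0, [825.0, -204.0]), (0.085, [731.0, -72.0]), (0.12, [692.0, -17.0]), (0.18, [626.0, 76.0])]
stage corner l [(0, [812.0, -469.0]), (0.085, [720.0, -294.0]), (0.12, [682.0, -222.0]), (0.18, [617.0, -98.0])]
stage r [(0, [577.0, -542.0]), (0.085, [523.0, -356.0]), (0.12, [501.0, -279.0]), (0.18, [463.0, -147.0])]
scope base l [(0, [804.0, -217.0]), (0.085, [713.0, -82.0]), (0.12, [676.0, -27.0]), (0.18, [612.0, 67.0])]
big base [(0, [748.0, -88.0]), (0.085, [667.0, 25.0]), (0.12, [633.0, 72.0]), (0.18, [575.0, 152.0])]
side big cap [740.7492 -69.0565  85.    ] side big base [745.0769 -77.0709   0.    ] oil base [673.0676 -82.6583   0.    ]
wp [ 630.  -30.  240. -188.] rows 4
wp [ 670.  -93.  140. -188.] rows 7
wp [ 670.  -93.   46. -188.] rows 12
[[-29, -29, 19, np.float64(6.9)], [-33, -25, 20, np.float64(7.0)], [-35, -20, 19, np.float64(6.9)], [-37, -17, 20, np.float64(6.9)], [-16, -19, 33, np.float64(0.0)], [-16, -19, 33, np.float64(0.0)], [-17, -19, 34, np.float64(0.0)], [0, 0, 19, np.float64(0.0)], [0, 0, 18, np.float64(0.0)], [0, 0, 19, np.float64(0.0)]]
[[0, 0, 19, np.float64(0.0)], [0, 0, 19, np.float64(0.0)]]
```

>>> apply_moves --targets '[{"travel":[-29,-29,19],"roll":6.9,"jaw":60},{"travel":[-33,-25,20],"roll":7,"jaw":60},{"travel":[-35,-20,19],"roll":6.9,"jaw":60},{"travel":[-37,-17,20],"roll":6.9,"jaw":60},{"travel":[-16,-18,33],"roll":0,"jaw":60},{"travel":[-16,-18,33],"roll":0,"jaw":60},{"travel":[-17,-18,34],"roll":0,"jaw":60},{"travel":[0,0,0],"roll":0,"jaw":60},{"travel":[0,0,0],"roll":0,"jaw":60}]'

```text
clock: 4.75
tool_pos: [0.6703, -0.0906, 0.1388]
orientation: [-179.9, -0.2, 172.0]
force: [-0.4, 0.6, -0.1]
opening: 0.0602
gripper_force: 0.0
```

```bash
python3 - <<'E'
from h import *
a,_=snap("wrist","w2"); st(); s=ctrl.snapshot("scene"); w=cv2.imread("pics/w2.png")
cv2.imwrite("pics/w2s.png",np.hstack([cv2.resize(w,(400,300)),cv2.resize(s[:,:,::-1][100:340,200:520],(400,300))]))
E
```

```text
4.8 [671.1395 -89.9746 140.6303] [-179.9789   -0.0352  172.0585] F [ 0.1968 -0.045   0.9343] 59.99442720726585 0.0
```

View pics/w2s.png

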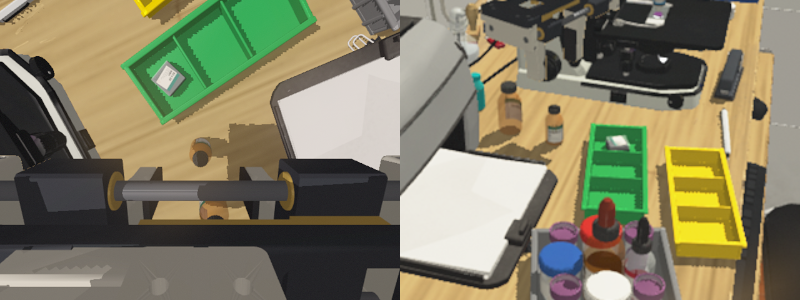

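The wrist view shows the oil bottle's cap at about (322,252) in full-size pixels, in line between the fingers, with the larger bottle beyond at (339,340). The microscope stays well to the left.

```bash
python3 - <<'E'
from h import *
o=ctrl.get_obs(); im=cv2.imread("pics/w2.png")
for p in ((322,252),(322,256)): print(ray("wrist",p,.059,o)*1000)
print("expected px of (671,-90,59)",proj("wrist",[.671,-.09,.059],o))
g=cv2.cvtColor(im,cv2.COLOR_BGR2GRAY)[215:265,295:350]
n,l,s,c=cv2.connectedComponentsWithStats((g<60).astype(np.uint8)); print([(c[i]+[295,215],s[i]) for i in range(1,n) if s[i][4]>30])
print(np.round(rect("wrist",im[:,:,::-1].copy(),o,(50,120,60),(80,255,255),.024),1))
E
```

```text
[673.7508 -89.4042  59.    ]
[676.5236 -89.7861  59.    ]
expected px of (671,-90,59) [320.5485 248.2006]
[]
[557.8 -57.3  80.8 202.7  25.6]
```

>>> apply_moves --targets '[{"travel":[-4,0,20],"roll":0,"jaw":60},{"travel":[0,0,25],"roll":0,"jaw":60},{"travel":[0,0,25],"roll":0,"jaw":60},{"travel":[0,0,25],"roll":0,"jaw":60},{"travel":[0,0,0],"roll":0,"jaw":60},{"travel":[0,0,0],"roll":0,"jaw":20},{"travel":[0,0,0],"roll":0,"jaw":20},{"travel":[0,0,0],"roll":0,"jaw":20},{"travel":[0,0,0],"roll":0,"jaw":20},{"travel":[0,0,0],"roll":0,"jaw":20}]'

```text
clock: 5.85
tool_pos: [0.6759, -0.0904, 0.0463]
orientation: [180.0, 0.1, 172.1]
force: [-0.7, 0.9, 2.3]
opening: 0.0255
gripper_force: 15.1
```

```bash
python3 - <<'E'
from h import *
st()
a=ctrl.get_obs()["tool_pos"]*1000;z=a[2]
plan([(a[0],a[1],z+100,-188,40),(440,-63,z+100,-153),(440,-63,z+6,-153,30),(440,-63,z+4,-153)])
E
```

```text
5.8 [675.9392 -90.4425  46.3347] [179.9869   0.0572 172.1053] F [-0.6957  0.8703  2.3088] 25.506935756421374 15.068972110748291
wp [676. -90. 146. 172.] rows 3
wp [440. -63. 146. 207.] rows 8
wp [440. -63.  52. 207.] rows 12
wp [440. -63.  50. 207.] rows 13
[[0, 0, -33, np.float64(0.0)], [0, 0, -34, np.float64(0.1)], [0, 0, -33, np.float64(0.0)], [47, -1, 0, np.float64(-7.0)], [48, 5, 0, np.float64(-7.0)], [46, 10, 0, np.float64(-7.0)], [45, 16, 0, np.float64(-7.0)], [42, 21, 0, np.float64(-7.0)], [0, 0, 24, np.float64(0.0)], [0, 0, 23, np.float64(0.0)]]
[[0, 0, 24, np.float64(0.0)], [0, 0, 23, np.float64(0.0)], [0, 0, 2, np.float64(0.0)]]
```

>>> apply_moves --targets '[{"travel":[0,0,-20],"roll":0,"jaw":20},{"travel":[0,0,-40],"roll":0,"jaw":20},{"travel":[0,0,-40],"roll":0,"jaw":20},{"travel":[47,-1,0],"roll":-7,"jaw":20},{"travel":[48,5,0],"roll":-7,"jaw":20},{"travel":[46,10,0],"roll":-7,"jaw":20},{"travel":[45,16,0],"roll":-7,"jaw":20},{"travel":[42,21,0],"roll":-7,"jaw":20},{"travel":[0,0,0],"roll":0,"jaw":20},{"travel":[0,0,0],"roll":0,"jaw":20}]'

```text
clock: 6.85
tool_pos: [0.4397, -0.0634, 0.1465]
orientation: [-180.0, 0.1, -152.9]
force: [0.5, -0.0, -0.5]
opening: 0.0254
gripper_force: 30.0
```

```bash
python3 - <<'E'
from h import *
st(); a,im=snap("wrist","w3")
print(np.round(rect("wrist",im,a,(22,150,90),(33,255,255),.024),1))
s=ctrl.snapshot("scene")[:,:,::-1]
cv2.imwrite("pics/w3s.png",np.hstack([cv2.resize(im[:,:,::-1],(400,300)),cv2.resize(s[100:340,270:590],(400,300))]))
E
```

```text
6.8 [439.7001 -63.4004 146.5218] [-179.9699    0.1234 -152.862 ] F [ 0.5108 -0.0287 -0.4984] 25.44909989140116 29.9999338388443
[439.3 -59.   79.6 201.2  27.2]
```

View pics/w3s.png

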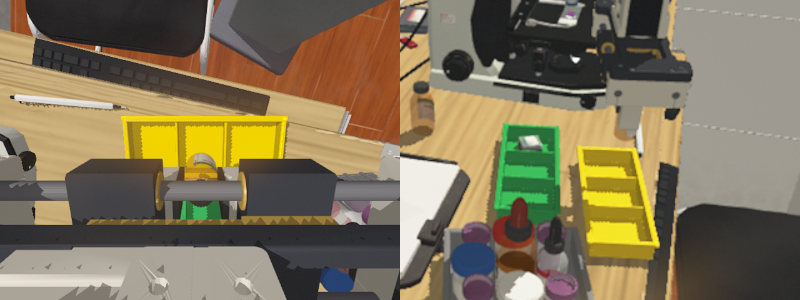

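The wrist view reconfirms the yellow tray at (439,-59, 27.2°), and the oil bottle hangs over its middle compartment. Lowering.

>>> apply_moves --targets '[{"travel":[0,0,25],"roll":0,"jaw":20},{"travel":[0,0,30],"roll":0,"jaw":20},{"travel":[0,0,25],"roll":0,"jaw":20},{"travel":[0,0,10],"roll":0,"jaw":20},{"travel":[0,0,3],"roll":0,"jaw":20},{"travel":[0,0,1],"roll":0,"jaw":20},{"travel":[0,0,1],"roll":0,"jaw":20},{"travel":[0,0,1],"roll":0,"jaw":20},{"travel":[0,0,0],"roll":0,"jaw":20},{"travel":[0,0,0],"roll":0,"jaw":20}]'

```text
clock: 7.95
tool_pos: [0.4404, -0.0634, 0.05]
orientation: [-180.0, 0.1, -152.9]
force: [-0.7, 0.4, -0.9]
opening: 0.0254
gripper_force: 30.0
```

>>> apply_moves --targets '[{"travel":[0,0,0.6],"roll":0,"jaw":20},{"travel":[0,0,0.4],"roll":0,"jaw":20},{"travel":[0,0,0],"roll":0,"jaw":32},{"travel":[0,0,0],"roll":0,"jaw":50},{"travel":[0,0,0],"roll":0,"jaw":50},{"travel":[0,0,0],"roll":0,"jaw":50},{"travel":[0,0,-20],"roll":0,"jaw":50},{"travel":[0,0,-40],"roll":0,"jaw":87},{"travel":[0,0,-45],"roll":0,"jaw":87},{"travel":[0,0,-45],"roll":0,"jaw":87}]'

```text
clock: 8.95
tool_pos: [0.4395, -0.0637, 0.2001]
orientation: [180.0, -0.0, -152.9]
force: [2.4, 1.3, -1.4]
opening: 0.0688
gripper_force: 0.0
```

```bash
python3 - <<'E'
from h import *
st()
plan([(467,145,200,-148)])
E
```

```text
8.9 [439.5454 -63.651  200.0798] [ 179.9878   -0.0499 -152.8971] F [ 2.4275  1.2942 -1.3723] 68.7605346866287 0.0
wp [ 467.  145.  200. -148.] rows 5
[[-24, 35, 0, np.float64(-1.0)], [-24, 34, 0, np.float64(-1.0)], [-25, 34, 0, np.float64(-0.9)], [-26, 33, 0, np.float64(-1.0)], [-26, 33, 0, np.float64(-1.0)]]
```

>>> apply_moves --targets '[{"travel":[-24,35,0],"roll":-1,"jaw":87},{"travel":[-24,34,0],"roll":-1,"jaw":87},{"travel":[-25,34,0],"roll":-0.9,"jaw":87},{"travel":[-26,33,0],"roll":-1,"jaw":87},{"travel":[-26,33,0],"roll":-1,"jaw":87},{"travel":[0,0,0],"roll":0,"jaw":87}]'

```text
clock: 9.55
tool_pos: [0.4682, 0.1489, 0.1984]
orientation: [-180.0, 0.0, -147.8]
force: [-0.9, -0.0, -1.4]
opening: 0.0868
gripper_force: 0.0
```

```bash
python3 - <<'E'
from h import *
st(); o,im=snap("wrist","w4")
o1=dict(tool_pos=np.array([481.32,38.54,317.5])/1e3,orientation=[179.97,-.09,-160.29])
print("iodine tip from w1",ray("wrist",(425,240),.131,o1)*1000,ray("scene",(365,262),.133)*1000)
print(lid("wrist",im,o,(135,60,60),(165,255,255),.061))
s=ctrl.snapshot("scene")[:,:,::-1]
cv2.imwrite("pics/w4s.png",np.hstack([cv2.resize(im[:,:,::-1],(400,300)),cv2.resize(s[160:400,250:570],(400,300))]))
E
```

```text
9.6 [468.1819 148.9325 198.4434] [-179.9955    0.0491 -147.7673] F [-0.9071 -0.0284 -1.3579] 86.79424431941356 0.0
iodine tip from w1 [467.339  141.2389 131.    ] [465.7722 152.0173 133.    ]
[(array([368., 274.]), array([479.7, 201.2,  33.5])), (array([269., 275.]), array([520. , 132.4,  38.9])), (array([369., 179.]), array([412.7, 158.8,  31.4])), (array([266., 179.]), array([456.1,  90.5,  31. ]))]
```

View pics/w4s.png

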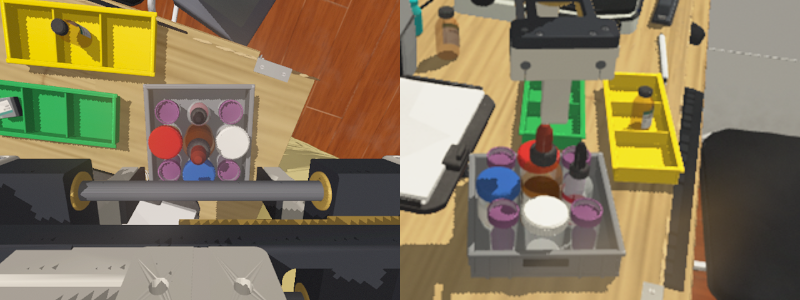

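The oil bottle stands in the yellow middle compartment, the crate is square in view, and the iodine sits between the jaws (its dropper is at (317,248) full-size). Correcting by (+3,-2) and going down.

>>> apply_moves --targets '[{"travel":[3,-2,0],"roll":0,"jaw":76},{"travel":[0,0,20],"roll":0,"jaw":76},{"travel":[0,0,30],"roll":0,"jaw":76},{"travel":[0,0,30],"roll":0,"jaw":76},{"travel":[0,0,15],"roll":0,"jaw":76},{"travel":[0,0,7],"roll":0,"jaw":76},{"travel":[0,0,0],"roll":0,"jaw":60},{"travel":[0,0,0],"roll":0,"jaw":50},{"travel":[0,0,0],"roll":0,"jaw":35},{"travel":[0,0,0],"roll":0,"jaw":35}]'

```text
clock: 10.65
tool_pos: [0.4663, 0.142, 0.0974]
orientation: [180.0, 0.1, -148.0]
force: [-0.0, 0.8, -0.8]
opening: 0.0494
gripper_force: 0.0
```

>>> apply_moves --targets '[{"travel":[0,0,0],"roll":0,"jaw":35},{"travel":[0,0,0],"roll":0,"jaw":35},{"travel":[0,0,0],"roll":0,"jaw":35}]'

```text
clock: 10.95
tool_pos: [0.4662, 0.1421, 0.097]
orientation: [-180.0, 0.1, -148.0]
force: [-0.8, 0.4, 4.5]
opening: 0.0413
gripper_force: 30.0
```

>>> apply_moves --targets '[{"travel":[0,0,-5],"roll":0,"jaw":35},{"travel":[0,0,-10],"roll":0,"jaw":35},{"travel":[0,0,-20],"roll":0,"jaw":35},{"travel":[0,0,-25],"roll":0,"jaw":35},{"travel":[0,0,-25],"roll":0,"jaw":35},{"travel":[0,0,-25],"roll":0,"jaw":35},{"travel":[0,0,0],"roll":0,"jaw":35}]'

```text
clock: 11.65
tool_pos: [0.4674, 0.1425, 0.2106]
orientation: [-180.0, 0.3, -148.0]
force: [0.6, 0.6, -1.1]
opening: 0.041
gripper_force: 29.9
```

```bash
python3 - <<'E'
from h import *
st(); a=ctrl.get_obs()["tool_pos"]*1000
plan([(558.6,-63,a[2],-154.5,35),(558.6,-63,120,-154.5,25)])
E
```

```text
11.7 [467.3599 142.5401 210.5882] [-179.9914    0.3487 -147.9647] F [ 0.5654  0.5788 -1.1379] 41.03046038728127 29.943476915359497
wp [ 559.  -63.  211. -154.] rows 7
wp [ 559.  -63.  120. -154.] rows 11
[[5, -32, 0, np.float64(0.9)], [4, -32, 0, np.float64(1.0)], [3, -32, 0, np.float64(0.9)], [3, -32, 0, np.float64(0.9)], [2, -32, 0, np.float64(1.0)], [2, -32, 0, np.float64(0.9)], [2, -32, 0, np.float64(0.9)], [0, 0, 23, np.float64(0.0)], [0, 0, 22, np.float64(0.0)], [0, 0, 23, np.float64(0.0)]]
[[0, 0, 23, np.float64(0.0)]]
```

>>> apply_moves --targets '[{"travel":[5,-32,0],"roll":0.9,"jaw":35},{"travel":[4,-32,0],"roll":1,"jaw":35},{"travel":[3,-32,0],"roll":0.9,"jaw":35},{"travel":[3,-32,0],"roll":0.9,"jaw":35},{"travel":[2,-32,0],"roll":1,"jaw":35},{"travel":[2,-32,0],"roll":0.9,"jaw":35},{"travel":[2,-32,0],"roll":0.9,"jaw":35},{"travel":[0,0,0],"roll":0,"jaw":35},{"travel":[0,0,20],"roll":0,"jaw":35},{"travel":[0,0,20],"roll":0,"jaw":35}]'

```text
clock: 12.65
tool_pos: [0.5566, -0.0643, 0.1662]
orientation: [180.0, 0.0, -154.5]
force: [0.7, 0.5, -1.0]
opening: 0.0415
gripper_force: 29.9
```

```bash
python3 - <<'E'
from h import *
st(); a,im=snap("wrist","w5")
print(np.round(rect("wrist",im,a,(50,120,60),(80,255,255),.024),1))
s=ctrl.snapshot("scene")[:,:,::-1]
cv2.imwrite("pics/w5s.png",np.hstack([cv2.resize(im[:,:,::-1],(400,300)),cv2.resize(s[100:340,250:570],(400,300))]))
E
```

```text
12.7 [556.6451 -64.3092 166.1818] [ 179.9888    0.0297 -154.5492] F [ 0.6701  0.4904 -0.9801] 41.54184256594454 29.94286447763443
[555.9 -58.1  78.1 199.8  25.5]
```

View pics/w5s.png

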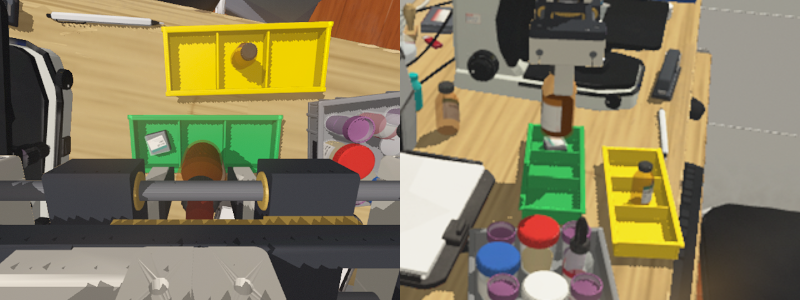

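The iodine hangs over the green middle compartment, about 1 mm from its target, and the crate cups are undisturbed. Lowering.

>>> apply_moves --targets '[{"travel":[0,0,25],"roll":0,"jaw":35},{"travel":[0,0,25],"roll":0,"jaw":35},{"travel":[0,0,12],"roll":0,"jaw":35},{"travel":[0,0,5],"roll":0,"jaw":35},{"travel":[0,0,1],"roll":0,"jaw":35},{"travel":[0,0,0.5],"roll":0,"jaw":35},{"travel":[0,0,0.5],"roll":0,"jaw":35},{"travel":[0,0,0.5],"roll":0,"jaw":35},{"travel":[0,0,0],"roll":0,"jaw":35},{"travel":[0,0,0],"roll":0,"jaw":35}]'

```text
clock: 13.75
tool_pos: [0.557, -0.0641, 0.0973]
orientation: [-180.0, 0.0, -154.5]
force: [0.1, 0.5, -1.5]
opening: 0.041
gripper_force: 29.9
```

>>> apply_moves --targets '[{"travel":[0,0,0.5],"roll":0,"jaw":35},{"travel":[0,0,0.5],"roll":0,"jaw":35},{"travel":[0,0,0.5],"roll":0,"jaw":35},{"travel":[0,0,0],"roll":0,"jaw":35}]'

```text
clock: 14.15
tool_pos: [0.5572, -0.064, 0.0961]
orientation: [-180.0, 0.0, -154.5]
force: [-1.6, 0.7, 5.5]
opening: 0.0413
gripper_force: 30.0
```

>>> apply_moves --targets '[{"travel":[0,0,0],"roll":0,"jaw":48},{"travel":[0,0,0],"roll":0,"jaw":65},{"travel":[0,0,0],"roll":0,"jaw":75},{"travel":[0,0,0],"roll":0,"jaw":75},{"travel":[0,0,-15],"roll":0,"jaw":75},{"travel":[0,0,-35],"roll":0,"jaw":75},{"travel":[0,0,-40],"roll":0,"jaw":75}]'

```text
clock: 14.85
tool_pos: [0.5559, -0.0643, 0.1853]
orientation: [179.9, -0.2, -154.5]
force: [0.4, 0.7, -0.3]
opening: 0.0747
gripper_force: 0.0
```

```bash
python3 - <<'E'
from h import *
st(); print(ctrl.get_obs()["joint_pos"]); a=ctrl.get_obs()["tool_pos"]*1000
for y in (122,-58): plan([(a[0],a[1]+15,a[2],a[1]*0-154.5),(435.7,126,180,y)])
E
```

```text
14.8 [555.8964 -64.3199 185.2958] [ 179.9492   -0.1869 -154.5054] F [ 0.4411  0.6589 -0.3164] 74.70246702775464 0.0
[ 13.4368  12.7597 -19.0224  -0.0125 -58.4113 -77.9356]
wp [ 556.  -49.  185. -154.] rows 1
wp [ 436.  126.  180. -238.] rows 11
[[-6, 14, 0, np.float64(-0.0)], [3, 21, 1, np.float64(8.3)], [6, 20, 0, np.float64(8.4)], [10, 19, 1, np.float64(8.3)], [12, 18, 0, np.float64(8.4)], [14, 16, 1, np.float64(8.3)], [16, 13, 0, np.float64(8.4)], [18, 11, 1, np.float64(8.3)], [20, 8, 0, np.float64(8.4)], [20, 6, 1, np.float64(8.3)]]
[[21, 2, 0, np.float64(8.4)]]
wp [ 556.  -49.  185. -154.] rows 1
wp [436. 126. 180. -58.] rows 13
[[-6, 14, 0, np.float64(-0.0)], [3, 17, 0, np.float64(-8.0)], [0, 18, 1, np.float64(-8.1)], [-2, 18, 0, np.float64(-8.0)], [-5, 17, 1, np.float64(-8.1)], [-7, 16, 0, np.float64(-8.0)], [-9, 15, 1, np.float64(-8.1)], [-11, 14, 0, np.float64(-8.0)], [-13, 11, 1, np.float64(-8.0)], [-15, 10, 0, np.float64(-8.1)]]
[[-16, 8, 0, np.float64(-8.0)], [-17, 6, 1, np.float64(-8.1)], [-17, 3, 0, np.float64(-8.0)]]
```

>>> apply_moves --targets '[{"travel":[-6,14,0],"roll":0,"jaw":75},{"travel":[3,17,0],"roll":-8,"jaw":75},{"travel":[0,18,1],"roll":-8,"jaw":75},{"travel":[-2,18,0],"roll":-8,"jaw":75},{"travel":[-5,17,1],"roll":-8.1,"jaw":75},{"travel":[-7,16,0],"roll":-8,"jaw":75},{"travel":[-9,15,1],"roll":-8.1,"jaw":75},{"travel":[-11,14,0],"roll":-8,"jaw":75},{"travel":[-13,11,1],"roll":-8,"jaw":75},{"travel":[-15,10,0],"roll":-8.1,"jaw":75}]'

```text
clock: 15.85
tool_pos: [0.4667, 0.0832, 0.1813]
orientation: [-180.0, -0.0, -81.9]
force: [0.1, 0.2, 0.1]
opening: 0.0751
gripper_force: 0.0
```

>>> apply_moves --targets '[{"travel":[-16,8,0],"roll":-8,"jaw":60},{"travel":[-17,6,1],"roll":-8.1,"jaw":60},{"travel":[-17,3,0],"roll":-8,"jaw":60},{"travel":[0,0,0],"roll":0,"jaw":60},{"travel":[0,0,0],"roll":0,"jaw":60}]'

```text
clock: 16.35
tool_pos: [0.437, 0.1267, 0.1806]
orientation: [-180.0, -0.0, -58.2]
force: [-0.7, -0.4, -0.2]
opening: 0.0602
gripper_force: 0.0
```

```bash
python3 - <<'E'
from h import *
st(); a,im=snap("wrist","w6")
print(lid("wrist",im,a,(135,60,60),(165,255,255),.061))
s=ctrl.snapshot("scene")[:,:,::-1]
cv2.imwrite("pics/w6s.png",np.hstack([cv2.resize(im[:,:,::-1],(400,300)),cv2.resize(s[140:380,260:580],(400,300))]))
E
```

```text
16.4 [437.0214 126.6729 180.593 ] [-179.9845   -0.0007  -58.185 ] F [-0.6719 -0.3881 -0.1889] 60.1890248483204 0.0
[(array([322., 274.]), array([414. , 156.6,  31.8])), (array([217., 271.]), array([487.3, 196.4,  29.8])), (array([326., 182.]), array([456.3,  90.3,  31. ])), (array([218., 180.]), array([523.7, 132.3,  33.4]))]
```

View pics/w6s.png

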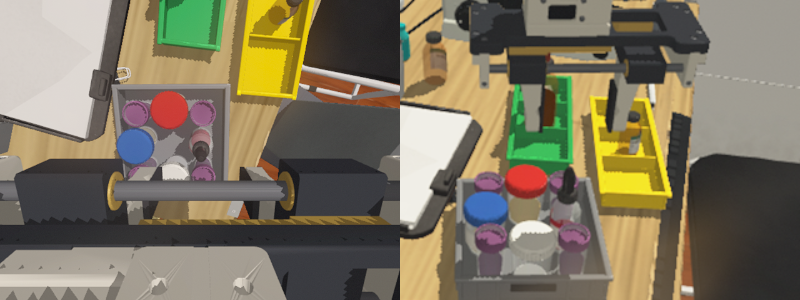

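The stain bottle stands centred between the jaws at (320,240), with the iodine's place clear for the inner finger and the iodine upright in the green tray.

>>> apply_moves --targets '[{"travel":[0,1,20],"roll":0,"jaw":54},{"travel":[0,0,30],"roll":0,"jaw":54},{"travel":[0,0,30],"roll":0,"jaw":54},{"travel":[0,0,20],"roll":0,"jaw":54},{"travel":[0,0,9],"roll":0,"jaw":54},{"travel":[0,0,0],"roll":0,"jaw":54},{"travel":[0,0,0],"roll":0,"jaw":40},{"travel":[0,0,0],"roll":0,"jaw":26},{"travel":[0,0,0],"roll":0,"jaw":26},{"travel":[0,0,0],"roll":0,"jaw":26}]'

```text
clock: 17.45
tool_pos: [0.4366, 0.1263, 0.0723]
orientation: [-179.9, 0.0, -58.1]
force: [0.3, -0.0, 2.9]
opening: 0.0303
gripper_force: 30.0
```

>>> apply_moves --targets '[{"travel":[0,0,0],"roll":0,"jaw":26},{"travel":[0,0,0],"roll":0,"jaw":26}]'

```text
clock: 17.65
tool_pos: [0.4367, 0.1263, 0.0723]
orientation: [-179.9, -0.0, -58.1]
force: [-0.5, -0.5, 6.8]
opening: 0.0299
gripper_force: 30.0
```

>>> apply_moves --targets '[{"travel":[0,0,-5],"roll":0,"jaw":26},{"travel":[0,0,-15],"roll":0,"jaw":26},{"travel":[0,0,-25],"roll":0,"jaw":26},{"travel":[0,0,-30],"roll":0,"jaw":26},{"travel":[0,0,-25],"roll":0,"jaw":26}]'

```text
clock: 18.15
tool_pos: [0.4359, 0.1258, 0.173]
orientation: [180.0, 0.0, -58.1]
force: [0.4, 0.3, -0.8]
opening: 0.0307
gripper_force: 30.0
```

```bash
python3 - <<'E'
from h import *
st(); a=ctrl.get_obs()["tool_pos"]*1000
plan([(468.7,-116.8,a[2],-153)])
E
```

```text
18.1 [435.9094 125.7657 172.9763] [179.9942   0.0042 -58.0968] F [ 0.3839  0.2567 -0.8221] 30.71415738691754 29.989143311977386
wp [ 469. -117.  173. -153.] rows 12
[[19, 8, 0, np.float64(7.9)], [19, 6, 0, np.float64(7.9)], [20, 3, 0, np.float64(7.9)], [21, 0, 0, np.float64(7.9)], [20, -2, 0, np.float64(7.9)], [20, -6, 0, np.float64(8.0)], [18, -8, 0, np.float64(7.9)], [18, -10, 0, np.float64(7.9)], [16, -13, 0, np.float64(7.9)], [14, -15, 0, np.float64(7.9)]]
[[11, -17, 0, np.float64(7.9)], [10, -18, 0, np.float64(7.9)]]
```

>>> apply_moves --targets '[{"travel":[19,8,0],"roll":7.9,"jaw":26},{"travel":[19,6,0],"roll":7.9,"jaw":26},{"travel":[20,3,0],"roll":7.9,"jaw":26},{"travel":[21,0,0],"roll":7.9,"jaw":26},{"travel":[20,-2,0],"roll":7.9,"jaw":26},{"travel":[20,-6,0],"roll":8,"jaw":26},{"travel":[18,-8,0],"roll":7.9,"jaw":26},{"travel":[18,-10,0],"roll":7.9,"jaw":26},{"travel":[16,-13,0],"roll":7.9,"jaw":26},{"travel":[14,-15,0],"roll":7.9,"jaw":26}]'

```text
clock: 19.15
tool_pos: [0.4627, -0.0772, 0.1716]
orientation: [180.0, -0.0, -137.5]
force: [0.5, -0.5, -1.5]
opening: 0.0299
gripper_force: 30.0
```

>>> apply_moves --targets '[{"travel":[11,-17,0],"roll":7.9,"jaw":26},{"travel":[10,-18,0],"roll":7.9,"jaw":26},{"travel":[0,0,0],"roll":0,"jaw":26},{"travel":[0,0,0],"roll":0,"jaw":26}]'

```text
clock: 19.55
tool_pos: [0.4682, -0.1171, 0.1714]
orientation: [180.0, -0.0, -153.0]
force: [-0.3, 0.9, -1.0]
opening: 0.0303
gripper_force: 30.0
```

```bash
python3 - <<'E'
from h import *
st(); a,im=snap("wrist","w7")
print(np.round(rect("wrist",im,a,(22,150,90),(33,255,255),.024),1))
s=ctrl.snapshot("scene")[:,:,::-1]
cv2.imwrite("pics/w7s.png",np.hstack([cv2.resize(im[:,:,::-1],(400,300)),cv2.resize(s[140:380,260:580],(400,300))]))
E
```

```text
19.6 [ 468.2314 -117.1438  171.3661] [ 179.9702   -0.0351 -152.9926] F [-0.2951  0.8739 -0.9562] 30.260972244273784 29.990572035312653
[439.1 -58.9  79.2 200.9  27. ]
```

View pics/w7s.png

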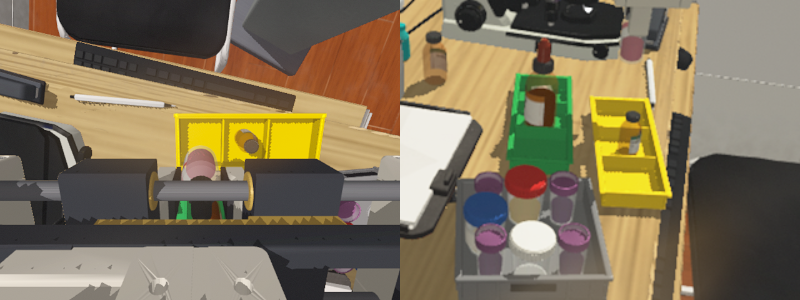

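The stain bottle hangs over the empty end compartment, with the oil and the iodine standing. Oil clearance means I open only to 40 mm there.

>>> apply_moves --targets '[{"travel":[0,0,25],"roll":0,"jaw":26},{"travel":[0,0,30],"roll":0,"jaw":26},{"travel":[0,0,25],"roll":0,"jaw":26},{"travel":[0,0,13],"roll":0,"jaw":26},{"travel":[0,0,4],"roll":0,"jaw":26},{"travel":[0,0,0.5],"roll":0,"jaw":26},{"travel":[0,0,0.5],"roll":0,"jaw":26},{"travel":[0,0,0.5],"roll":0,"jaw":26},{"travel":[0,0,0],"roll":0,"jaw":26},{"travel":[0,0,0],"roll":0,"jaw":26}]'

```text
clock: 20.65
tool_pos: [0.469, -0.1168, 0.0735]
orientation: [-180.0, 0.1, -153.0]
force: [0.1, 0.2, -0.7]
opening: 0.0299
gripper_force: 30.0
```

>>> apply_moves --targets '[{"travel":[0,0,0.5],"roll":0,"jaw":26},{"travel":[0,0,0.5],"roll":0,"jaw":26},{"travel":[0,0,0.5],"roll":0,"jaw":26},{"travel":[0,0,0.5],"roll":0,"jaw":26},{"travel":[0,0,0.3],"roll":0,"jaw":26},{"travel":[0,0,0],"roll":0,"jaw":26}]'

```text
clock: 21.25
tool_pos: [0.4689, -0.1169, 0.0713]
orientation: [-180.0, 0.0, -153.0]
force: [-2.0, 0.7, 6.3]
opening: 0.0302
gripper_force: 30.0
```

>>> apply_moves --targets '[{"travel":[0,0,0],"roll":0,"jaw":34},{"travel":[0,0,0],"roll":0,"jaw":40},{"travel":[0,0,0],"roll":0,"jaw":40},{"travel":[0,0,0],"roll":0,"jaw":40},{"travel":[0,0,-15],"roll":0,"jaw":40},{"travel":[0,0,-35],"roll":0,"jaw":40},{"travel":[0,0,-45],"roll":0,"jaw":60}]'

```text
clock: 21.95
tool_pos: [0.4673, -0.1169, 0.1653]
orientation: [179.9, -0.2, -153.0]
force: [2.1, -0.4, 0.1]
opening: 0.0442
gripper_force: 0.0
```

```bash
python3 - <<'E'
from h import *
st()
plan([(490.4,108.4,155,-148)])
E
```

```text
21.9 [ 467.301  -116.9411  165.2771] [ 179.9055   -0.2389 -153.0069] F [ 2.059  -0.4035  0.1236] 44.19914280298306 0.0
wp [ 490.  108.  155. -148.] rows 5
[[-25, 38, 2, np.float64(-1.0)], [-25, 38, 2, np.float64(-1.0)], [-26, 37, 2, np.float64(-1.0)], [-26, 37, 2, np.float64(-1.0)], [-27, 36, 2, np.float64(-1.0)]]
```

>>> apply_moves --targets '[{"travel":[-25,38,2],"roll":-1,"jaw":60},{"travel":[-25,38,2],"roll":-1,"jaw":60},{"travel":[-26,37,2],"roll":-1,"jaw":60},{"travel":[-26,37,2],"roll":-1,"jaw":60},{"travel":[-27,36,2],"roll":-1,"jaw":60},{"travel":[0,0,0],"roll":0,"jaw":60},{"travel":[0,0,0],"roll":0,"jaw":60}]'

```text
clock: 22.65
tool_pos: [0.4911, 0.1094, 0.1554]
orientation: [180.0, -0.0, -147.9]
force: [0.2, -0.7, 0.6]
opening: 0.0598
gripper_force: 0.0
```

```bash
python3 - <<'E'
from h import *
st(); a,im=snap("wrist","w8")
for n,lo,hi,z in (("red",(0,180,90),(6,255,255),.062),("blue",(100,150,80),(120,255,255),.062),("white",(0,0,200),(180,25,255),.062),("purple",(135,60,60),(165,255,255),.061)):
    print(n,[x for x in lid("wrist",im,a,lo,hi,z) if 20<x[1][2]<60])
s=ctrl.snapshot("scene")[:,:,::-1]
cv2.imwrite("pics/w8s.png",np.hstack([cv2.resize(im[:,:,::-1],(400,300)),cv2.resize(s[140:380,260:580],(400,300))]))
E
```

```text
22.6 [491.0914 109.3841 155.3814] [ 179.9972   -0.0495 -147.8698] F [ 0.1623 -0.7214  0.5513] 59.82007832967378 0.0
red [(array([320., 243.]), array([491.3, 107.8,  45. ]))]
blue [(array([377., 327.]), array([522.3, 175.3,  24.4]))]
white [(array([257., 449.]), array([665.6, 153. ,  38.3])), (array([255., 343.]), array([583.8, 111. ,  21.2])), (array([439., 237.]), array([444.7, 181.8,  44.4]))]
purple [(array([324., 283.]), array([515.9, 128.3,  26.1])), (array([444., 188.]), array([413.7, 157.8,  33.4])), (array([323., 186.]), array([456.2,  90.5,  31. ]))]
```

View pics/w8s.png

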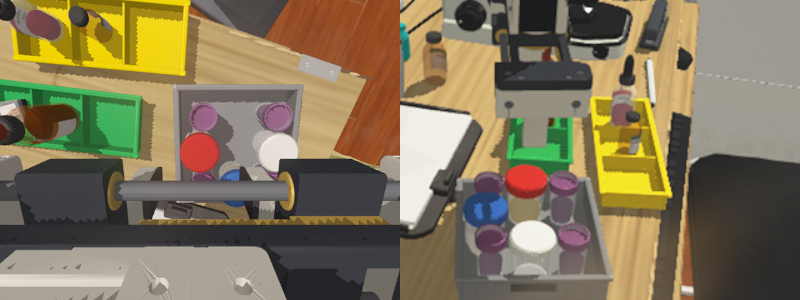

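The stain and oil stand in the yellow tray. The red lid is measured at (491.3,107.8), 45 mm across as it should be, 1.6 mm from the tool axis. Going down.

>>> apply_moves --targets '[{"travel":[1,-1,25],"roll":0,"jaw":60},{"travel":[0,0,30],"roll":0,"jaw":60},{"travel":[0,0,25],"roll":0,"jaw":60},{"travel":[0,0,11],"roll":0,"jaw":60},{"travel":[0,0,0],"roll":0,"jaw":60},{"travel":[0,0,0],"roll":0,"jaw":50},{"travel":[0,0,0],"roll":0,"jaw":38},{"travel":[0,0,0],"roll":0,"jaw":38},{"travel":[0,0,0],"roll":0,"jaw":38},{"travel":[0,0,0],"roll":0,"jaw":38}]'

```text
clock: 23.75
tool_pos: [0.4918, 0.1076, 0.0658]
orientation: [-180.0, 0.1, -148.0]
force: [-0.5, -0.5, 7.6]
opening: 0.0423
gripper_force: 30.0
```

```bash
python3 - <<'E'
from h import *
st()
a=ctrl.get_obs()["tool_pos"]*1000
plan([(a[0],a[1],a[2]+80,-147.9,40),(411.2,-4.8,a[2]+80,-153,35)])
E
```

```text
23.8 [491.821  107.5723  65.8373] [-179.9884    0.1247 -147.9624] F [-0.4546 -0.5003  7.6072] 42.2954346236222 30.001196521043312
wp [ 492.  108.  146. -148.] rows 2
wp [ 411.   -5.  146. -153.] rows 6
[[0, 0, -40, np.float64(-0.0)], [0, 0, -40, np.float64(-0.1)], [32, -13, 0, np.float64(1.3)], [32, -14, 0, np.float64(1.3)], [31, -14, 0, np.float64(1.3)], [31, -16, 0, np.float64(1.2)]]
```

>>> apply_moves --targets '[{"travel":[0,0,-10],"roll":0,"jaw":38},{"travel":[0,0,-30],"roll":0,"jaw":38},{"travel":[0,0,-40],"roll":0,"jaw":38},{"travel":[32,-13,0],"roll":1.3,"jaw":38},{"travel":[32,-14,0],"roll":1.3,"jaw":38},{"travel":[31,-14,0],"roll":1.3,"jaw":38},{"travel":[31,-16,0],"roll":1.2,"jaw":38},{"travel":[0,0,0],"roll":0,"jaw":38},{"travel":[0,0,0],"roll":0,"jaw":38}]'

```text
clock: 24.65
tool_pos: [0.4104, -0.0059, 0.1456]
orientation: [-180.0, 0.1, -153.1]
force: [0.2, -0.3, -0.4]
opening: 0.0422
gripper_force: 30.0
```

```bash
python3 - <<'E'
from h import *
st(); a,im=snap("wrist","w9")
p=lid("wrist",im,a,(0,180,90),(6,255,255),a["tool_pos"][2]-.0038,100); print([x for x in p if x[1][2]<80])
print(lid("wrist",im,a,(135,60,60),(165,255,255),.061))
s=ctrl.snapshot("scene")[:,:,::-1]
cv2.imwrite("pics/w9s.png",np.hstack([cv2.resize(im[:,:,::-1],(400,300)),cv2.resize(s[140:380,260:580],(400,300))]))
E
```

```text
24.6 [410.37    -5.8513 145.6062] [-179.9967    0.0888 -153.1411] F [ 0.2273 -0.2979 -0.3689] 42.24091928164084 29.999983330490068
[(array([309., 332.]), array([419.8,  -1. ,  38.3])), (array([314., 271.]), array([404.4,  -8.8,  40.8]))]
[]
```

View pics/w9s.png

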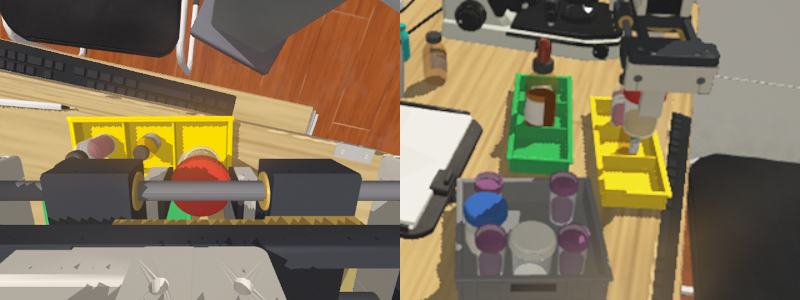

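The red cup is held upright over the wide yellow compartment, and the other placed items stand. Lowering.

>>> apply_moves --targets '[{"travel":[0,0,25],"roll":0,"jaw":38},{"travel":[0,0,30],"roll":0,"jaw":38},{"travel":[0,0,18],"roll":0,"jaw":38},{"travel":[0,0,4],"roll":0,"jaw":38},{"travel":[0,0,1],"roll":0,"jaw":38},{"travel":[0,0,1],"roll":0,"jaw":38},{"travel":[0,0,1],"roll":0,"jaw":38},{"travel":[0,0,0.7],"roll":0,"jaw":38},{"travel":[0,0,0],"roll":0,"jaw":38}]'

```text
clock: 25.65
tool_pos: [0.4112, -0.0051, 0.0649]
orientation: [-180.0, 0.1, -153.1]
force: [-0.2, 0.8, 4.2]
opening: 0.0425
gripper_force: 30.0
```

>>> apply_moves --targets '[{"travel":[0,0,0],"roll":0,"jaw":48},{"travel":[0,0,0],"roll":0,"jaw":54},{"travel":[0,0,0],"roll":0,"jaw":54},{"travel":[0,0,0],"roll":0,"jaw":54},{"travel":[0,0,-15],"roll":0,"jaw":54},{"travel":[0,0,-35],"roll":0,"jaw":54},{"travel":[0,0,-40],"roll":0,"jaw":60}]'

```text
clock: 26.35
tool_pos: [0.4094, -0.0059, 0.1542]
orientation: [180.0, -0.2, -153.1]
force: [2.2, 1.1, 0.9]
opening: 0.0575
gripper_force: 0.0
```

```bash
python3 - <<'E'
from h import *
st()
plan([(504.4,169,155,-58)])
E
```

```text
26.4 [409.4223  -5.9239 154.2237] [ 179.9914   -0.1997 -153.1038] F [2.172  1.0608 0.9355] 57.53062987078716 0.0
wp [504. 169. 155. -58.] rows 12
[[-14, 9, 0, np.float64(-7.9)], [-15, 8, 0, np.float64(-8.0)], [-15, 5, 0, np.float64(-7.9)], [-17, 3, 0, np.float64(-7.9)], [-16, 1, 0, np.float64(-7.9)], [-17, -1, 0, np.float64(-8.0)], [-16, -4, 0, np.float64(-7.9)], [-15, -6, -1, np.float64(-7.9)], [-15, -8, 0, np.float64(-7.9)], [-13, -10, 0, np.float64(-8.0)]]
[[-12, -11, 0, np.float64(-7.9)], [-10, -14, 0, np.float64(-7.9)]]
```

>>> apply_moves --targets '[{"travel":[-14,9,0],"roll":-7.9,"jaw":60},{"travel":[-15,8,0],"roll":-8,"jaw":60},{"travel":[-15,5,0],"roll":-7.9,"jaw":60},{"travel":[-17,3,0],"roll":-7.9,"jaw":60},{"travel":[-16,1,0],"roll":-7.9,"jaw":60},{"travel":[-17,-1,0],"roll":-8,"jaw":60},{"travel":[-16,-4,0],"roll":-7.9,"jaw":60},{"travel":[-15,-6,-1],"roll":-7.9,"jaw":60},{"travel":[-15,-8,0],"roll":-7.9,"jaw":60},{"travel":[-13,-10,0],"roll":-8,"jaw":60}]'

```text
clock: 27.35
tool_pos: [0.49, 0.1406, 0.1548]
orientation: [180.0, -0.0, -73.5]
force: [0.6, -0.3, -0.3]
opening: 0.0602
gripper_force: 0.0
```

>>> apply_moves --targets '[{"travel":[-12,-11,0],"roll":-7.9,"jaw":60},{"travel":[-10,-14,0],"roll":-7.9,"jaw":60},{"travel":[0,0,0],"roll":0,"jaw":60},{"travel":[0,0,0],"roll":0,"jaw":60}]'

```text
clock: 27.75
tool_pos: [0.5054, 0.1694, 0.1545]
orientation: [179.9, 0.0, -58.1]
force: [-0.2, 0.6, -0.5]
opening: 0.0604
gripper_force: 0.0
```

```bash
python3 - <<'E'
from h import *
st(); a,im=snap("wrist","w10")
for n,lo,hi,z in (("blue",(100,150,60),(120,255,255),.062),("red",(0,180,90),(6,255,255),.061),("white",(0,0,200),(180,25,255),.062),("purple",(135,60,60),(165,255,255),.061)):
    print(n,[x for x in lid("wrist",im,a,lo,hi,z) if 20<x[1][2]<60])
E
```

```text
27.8 [505.4413 169.3889 154.5328] [179.9295   0.0021 -58.1189] F [-0.2442  0.5591 -0.4655] 60.40397751528351 0.0
blue [(array([315., 243.]), array([506.4, 169. ,  43.4]))]
red [(array([580.,  95.]), array([414.2,  -1.3,  50.4]))]
white [(array([385., 453.]), array([365.4, 288.1,  27.1]))]
purple [(array([322., 282.]), array([486. , 195. ,  26.6])), (array([442., 183.]), array([457.6,  91. ,  34.1])), (array([325., 185.]), array([524.7, 133.1,  30.7]))]
```

The blue lid is measured at (506.4,169.0), within 1 mm of the tool axis. Going down with a narrower opening.

>>> apply_moves --targets '[{"travel":[0,-1,25],"roll":0,"jaw":55},{"travel":[0,0,30],"roll":0,"jaw":55},{"travel":[0,0,24],"roll":0,"jaw":55},{"travel":[0,0,10],"roll":0,"jaw":55},{"travel":[0,0,0],"roll":0,"jaw":55},{"travel":[0,0,0],"roll":0,"jaw":45},{"travel":[0,0,0],"roll":0,"jaw":38},{"travel":[0,0,0],"roll":0,"jaw":38},{"travel":[0,0,0],"roll":0,"jaw":38},{"travel":[0,0,0],"roll":0,"jaw":38}]'

```text
clock: 28.8
tool_pos: [0.5074, 0.1705, 0.0673]
orientation: [-179.9, -0.0, -58.0]
force: [-1.2, -0.7, 6.7]
opening: 0.0432
gripper_force: 30.0
```

```bash
python3 - <<'E'
from h import *
st()
a=ctrl.get_obs()["tool_pos"]*1000
# green wide: tool y along tray x (yaw -64.5), tray centre (556,-58,25.5)
t=np.radians(25.5); x,y=556-.062*1e3*np.sin(t),-58+62*np.cos(t); print(x,y)
plan([(x,y,a[2]+80,-64.5,35)],start=(a[0],a[1],a[2]+80,-58.1))
E
```

```text
28.8 [507.3598 170.4511  67.2788] [-179.8842   -0.0081  -57.9752] F [-1.1746 -0.6988  6.7371] 43.19579398123675 30.001565106681483
529.3083119978857 -2.039712370308642
wp [529.  -2. 147. -64.] rows 5
[[32, 15, 0, np.float64(1.3)], [32, 13, 0, np.float64(1.3)], [32, 13, 0, np.float64(1.2)], [32, 13, 0, np.float64(1.3)], [33, 11, 0, np.float64(1.3)]]
```

>>> apply_moves --targets '[{"travel":[0,0,-10],"roll":0,"jaw":38},{"travel":[0,0,-30],"roll":0,"jaw":38},{"travel":[0,0,-40],"roll":0,"jaw":38},{"travel":[32,15,0],"roll":1.3,"jaw":38},{"travel":[32,13,0],"roll":1.3,"jaw":38},{"travel":[32,13,0],"roll":1.2,"jaw":38},{"travel":[32,13,0],"roll":1.3,"jaw":38},{"travel":[33,11,0],"roll":1.3,"jaw":38},{"travel":[0,0,0],"roll":0,"jaw":38},{"travel":[0,0,0],"roll":0,"jaw":38}]'

```text
clock: 29.8
tool_pos: [0.5292, -0.0029, 0.1466]
orientation: [-180.0, 0.0, -64.5]
force: [0.5, 0.4, -0.1]
opening: 0.0426
gripper_force: 30.0
```

```bash
python3 - <<'E'
from h import *
st(); a,im=snap("wrist","w11")
s=ctrl.snapshot("scene")[:,:,::-1]
cv2.imwrite("pics/w11s.png",np.hstack([cv2.resize(im[:,:,::-1],(400,300)),cv2.resize(s[140:380,260:580],(400,300))]))
E
```

```text
29.8 [529.2159  -2.9186 146.5827] [-179.9746    0.0043  -64.5046] F [ 0.4985  0.3935 -0.1348] 42.56359335377396 29.999862841395952
```

>>> apply_moves --targets '[{"travel":[0,-1,20],"roll":0,"jaw":38},{"travel":[0,0,25],"roll":0,"jaw":38},{"travel":[0,0,20],"roll":0,"jaw":38},{"travel":[0,0,11],"roll":0,"jaw":38},{"travel":[0,0,1],"roll":0,"jaw":38},{"travel":[0,0,1],"roll":0,"jaw":38},{"travel":[0,0,1],"roll":0,"jaw":38},{"travel":[0,0,1],"roll":0,"jaw":38},{"travel":[0,0,0],"roll":0,"jaw":38}]'

```text
clock: 30.8
tool_pos: [0.5304, -0.0017, 0.0666]
orientation: [-179.9, -0.0, -64.4]
force: [-0.4, 0.0, -0.1]
opening: 0.0428
gripper_force: 30.0
```

>>> apply_moves --targets '[{"travel":[0,0,0.5],"roll":0,"jaw":38},{"travel":[0,0,0.5],"roll":0,"jaw":38},{"travel":[0,0,0.3],"roll":0,"jaw":38},{"travel":[0,0,0],"roll":0,"jaw":38}]'

```text
clock: 31.2
tool_pos: [0.5306, -0.0019, 0.0662]
orientation: [-179.9, -0.0, -64.4]
force: [-3.4, -0.3, 12.1]
opening: 0.0425
gripper_force: 30.0
```

>>> apply_moves --targets '[{"travel":[0,0,0],"roll":0,"jaw":48},{"travel":[0,0,0],"roll":0,"jaw":58},{"travel":[0,0,0],"roll":0,"jaw":58},{"travel":[0,0,0],"roll":0,"jaw":58},{"travel":[0,0,-15],"roll":0,"jaw":58},{"travel":[0,0,-35],"roll":0,"jaw":58},{"travel":[0,0,-45],"roll":0,"jaw":58},{"travel":[0,0,-45],"roll":0,"jaw":58},{"travel":[-10,0,-45],"roll":8,"jaw":58},{"travel":[-10,0,-40],"roll":8,"jaw":58}]'

```text
clock: 32.2
tool_pos: [0.5225, 0.0167, 0.2921]
orientation: [-179.9, 0.0, -80.7]
force: [1.1, 0.7, 0.5]
opening: 0.0583
gripper_force: 0.0
```

>>> apply_moves --targets '[{"travel":[0,0,0],"roll":8.5,"jaw":58},{"travel":[0,0,0],"roll":8.5,"jaw":58},{"travel":[0,0,0],"roll":8.5,"jaw":58},{"travel":[0,0,0],"roll":8.5,"jaw":58},{"travel":[0,0,0],"roll":8.5,"jaw":58},{"travel":[0,0,0],"roll":8.5,"jaw":58},{"travel":[0,0,0],"roll":8.5,"jaw":58},{"travel":[0,0,0],"roll":8.5,"jaw":58},{"travel":[0,0,0],"roll":8.5,"jaw":58},{"travel":[0,0,0],"roll":0,"jaw":58}]'

```text
clock: 33.2
tool_pos: [0.5227, 0.0168, 0.2895]
orientation: [180.0, -0.0, -157.0]
force: [-0.4, 0.0, -0.1]
opening: 0.0581
gripper_force: 0.0
```

```bash
python3 - <<'E'
from h import *
st(); a,im=snap("wrist","w12")
rd=lid("wrist",im,a,(0,180,90),(6,255,255),.061); bl=lid("wrist",im,a,(100,150,60),(120,255,255),.061)
wh=lid("wrist",im,a,(0,0,200),(180,25,255),.062)
def loc(p,c,yaw): return (R.from_euler('z',-yaw,degrees=True).as_matrix()@np.r_[np.array(p)-c,0])[:2].round(1)
for n,l,c,y in (("red/yellow",rd,(439,-59),27.2),("blue/green",bl,(556,-58),25.5),("white/crate",wh,(467,145.5),32)):
    print(n,[(x[0],x[1],loc(x[1][:2],c,y)) for x in l if 20<x[1][2]<60])
s=ctrl.snapshot("scene")[:,:,::-1]
cv2.imwrite("pics/w12s.png",np.hstack([cv2.resize(im[:,:,::-1][60:300],(480,360))[:,:400],cv2.resize(s[140:380,260:580],(400,300),interpolation=2)[:300]]) if 0 else np.hstack([cv2.resize(im[:,:,::-1],(400,300)),cv2.resize(s[140:380,260:580],(400,300))]))
E
```

```text
33.2 [522.6592  16.7954 289.5021] [ 179.9907   -0.0268 -157.0313] F [-0.426   0.0145 -0.1315] 58.08870687624419 0.0
red/yellow [(array([345., 103.]), array([412. ,  -4.2,  43.7]), array([ 1. , 61.1]))]
blue/green []
white/crate [(array([174., 447.]), array([873.1, -36.2,  54. ]), array([ 248.1, -369.3])), (array([196., 206.]), array([ 570. , -106.8,   22.2]), array([ -46.3, -268.5])), (array([489., 203.]), array([444.3, 181.1,  47. ]), array([-0.4, 42.2])), (array([298.,  21.]), array([363.8, -73.7,  34.9]), array([-203.7, -131.2]))]
```

View pics/w12s.png

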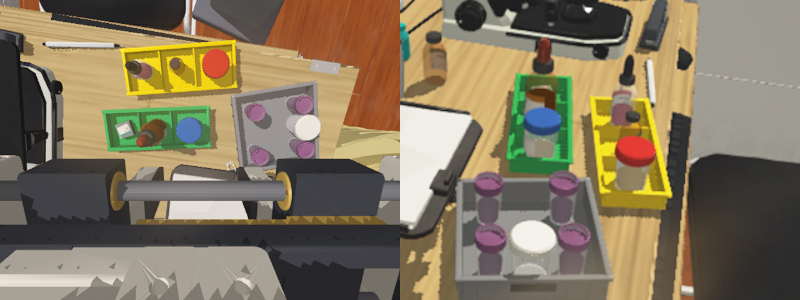

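Everything stands in its compartment: red cup at local (1,61), blue cup central in the green wide compartment, stain and oil in the yellow tray, iodine in the green one. The white cup is still in the crate, and the gripper is clear.

```bash
python3 -c "
from plant import ctrl
print(ctrl.close_job())"
```

```text
the job is handed in; nothing more can be done
None
```

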